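Walk the knife block back onto its mat

ROBOT

A 7-joint arm with a two-finger parallel gripper is mounted at the origin on a cart in front of the work surface, level with it; the furniture and walls round the work are solid. World frame = base frame: x ahead of the robot, y to its left, z up, the work surface at z = 0. Lengths are in m, angles in rad, forces in N, time in s.
With the tool pointing down it reaches from about 0.4 to 0.75 m from the base axis. Payload 19.5 kg.
Tool frame: the origin (TCP) lies between the finger pads; the fingertips stand 19 mm ahead of it and the grasp point (between the pads) is the TCP; z points along the fingers, y is the line along which they close (so a half turn about z gives the same grasp; the last joint's range is limited). The gripper opens to 85 mm and grips with 20 to 120 N. Pads are 22 mm wide; open, the fingers measure 114 mm over their backs; the gripper's body (76 mm by 85 mm) begins 54 mm behind the grasp point. The pads swing forward as they close: fully open they stand 13 mm farther back than shut.
Start: joints at [1.102, 0.707, -0.028, 1.485, 0.022, 0.951, -0.075], TCP at [0.238, -0.523, 0.229] pointing down, gripper open.
Joint ranges: [-2.71, 2.71], [-0.32, 2.16], [-1.57, 1.52], [0, 2.45], [-1.46, 4.6], [0, 2.02], [-2.83, 2.83]. Speed limits (rad/s): [1.89, 1.89, 2.57, 2.57, 3.01, 3.01, 3.01].

INTERFACE

Orientations are given as a unit quaternion [x, y, z, w].
In Python, from bench import arm gives the robot as it stands. The module is installed in compiled form; this text tells all that it offers. Calls block until the motion is done:
- arm.reach(position, orientation): joint-space move of the TCP to a pose.
- arm.servo_line(position, speed=0.15, frame=None): straight line of the TCP; frame=None keeps the orientation; speed is the mean speed in m/s.
- arm.set_joints(angles): joint-space move.
- arm.release() and arm.grab(grasp_force=None): open the fingers fully, or close them until they stop; grasp_force is the grip in N (None keeps the last).
- arm.dwell(seconds).
- arm.solve_ik(position, orientation): joint angles nearest the present ones, or None.
- arm.get_state(): the state.
- arm.grab_frame(name): name is "scene" or "top" or "wrist"; returns the picture (420x560x3 uint8, red, green, blue); there is no depth.
- arm.calibration(name): a dict with "mtx" (3x3 intrinsics, pixels), "rvec" (rotation vector, rad) and "tvec" (3), from world to camera coordinates, as OpenCV has them. Camera axes: x right, y down, z forward; pixel columns grow to the right and rows downward; lengths in m; the calibration is good to about 2 mm. A picture is of the moment at which its call begins: read the wrist's pose just before it. calibration takes no time and is no camera call; for the wrist camera it gives the pose at the moment of the call.
A pose or a line that the arm cannot do raises arm.IKError and nothing moves.
- arm.finish_job(): hands the job in; it is judged then, once.
Trained networks look in the newest picture that a camera, given by its name, has taken for a name from the list of things; names that differ only in an ending like _2 or _b are one class to them, and where a whole thing is asked for, a point or a joint stands for the part that bears it (a point fixed in the world has none). Each returns a list of dicts, best first, with "score" (0 to 1); they miss things now and then, are a little off and sometimes report something else, mostly with a low value. They report only what shows in the picture. A call takes as long as a camera call.
- arm.find_in(camera, query): "centre" ([x, y, z] in m, in world coordinates, good to about 4 mm: the middle of the surface that is visible of it).
- arm.trace(camera, query): "mask" (420x560 bool, what is visible of it).
- arm.landmark_of(camera, query): "centre" ([x, y, z] in m, in world coordinates, good to about 4 mm: a listed point, or the origin of a listed thing).
The state is a dict: "clock": time; "joint_positions": joint angles; "joint_vel": joint speeds; "effort": joint torques, N m; "ee_pos": TCP position; "tool_rot": TCP orientation; "force": force on the tool from outside, world axes, zero at the start; "wrist_torque": the same for the moment, N m; "opening": finger opening in m; "grip_force": force on a finger pad.
Only numpy, scipy, OpenCV 4.12 (cv2) and the standard library are available. Lean on these libraries where they do the work, as an engineer would, in place of code of your own. Each camera call takes 0.05 s, during which the arm holds its last target. There are 200 camera calls.

TASK

The heavy wooden knife block stands in front of its thin cork mat; walk it back onto the mat the way you would a heavy thing, without ever lifting it clear of the worktop. Tip it a little sideways onto one of its narrow ends and, with that end staying put, swing the raised end towards the mat and set it down; then tip it onto the other end and swing the first one up level. Two such swings are enough: leave the block upright, let go, standing wholly on the mat, in the middle of its depth and square with it.

Things in the scene. Friction and masses are not known exactly. Their poses are not given: they have to be found in the camera images.
- knife_block: Upright, empty knife block of plain brown wood, dark band round the foot, dark slots in its flat top; 46 mm thick (x), 130 wide (y), 200 tall (z), about 0.8 kg. Not the open utensil box of the same wood (85 x 85 x 115 mm). Origin: centre of the underside; +x across its thickness towards the mat, +y to its left end. Grip it across the thickness near the top; it can stay gripped through both swings.
- block_left (a point): Midpoint of the bottom edge of the block's left narrow end (block frame 0, +65 mm, 0).
- block_right (a point): Midpoint of the bottom edge of the block's right narrow end (block frame 0, -65 mm, 0).
- cork_mat: Flat cork mat, fixed, 90 mm deep (x) by 200 wide (y), 1 mm thick: nothing catches on it, and what stands on it stands at worktop height. Origin: its centre on the worktop; +x points away from the block's start. The block starts 50 to 65 mm before the mat's centre (towards -x), within 6 mm of its middle sideways and 5 degrees of square.

How it is judged:
By the outcome, as a careful person would: the job done as asked, in the order asked, and still so for the second after the job is handed in, with the robot touching nothing.
It also fails if it takes over 38 s, if anything falls off the work surface, if the arm or the gripper's body presses on something with over 40 N, if the wrist force passes 120 N, or if a joint passes its speed limit or range.

## Working session

There is one attempt and no reset: what is moved stays moved. The work goes in short steps, each a Python script; the robot and the scene stay as the last script left them, time stands still between calls to the robot, and variables do not carry over. Pictures are saved under pics/ and viewed, at most 10 in all, crops included, and the job is handed in when it is done.

```bash
mkdir -p pics; python3 - <<'E'
from bench import arm
import cv2,numpy as np
ims=[]
for c in("scene","top"):
    im=arm.grab_frame(c); ims.append(im)
    for q in("knife_block","block_left","block_right","cork_mat"):
        print(c,q,[(np.round(d["centre"],4),round(d["score"],2)) for d in arm.landmark_of(c,q)[:2]])
    k=arm.calibration(c);print(np.round(k["rvec"],3),np.round(k["tvec"],3),k["mtx"][0,0])
v=np.hstack(ims);cv2.imwrite("pics/a.png",cv2.resize(v[:,:,::-1],(800,300)))
cv2.imwrite("pics/top.png",ims[1][:,:,::-1])
s=arm.get_state();print(s["clock"],s["tool_rot"],s["force"])
E
```

```text
scene knife_block [(array([ 5.529e-01,  9.020e-02, -1.000e-04]), 0.87)]
scene block_left [(array([ 0.5706,  0.1516, -0.0021]), 0.83)]
scene block_right [(array([0.5318, 0.0336, 0.0031]), 0.64)]
scene cork_mat [(array([6.043e-01, 7.850e-02, 5.000e-04]), 0.98)]
[ 0.287  2.693 -1.348] [ 0.54  -0.112  1.076] 426.2097286799963
top knife_block [(array([5.535e-01, 9.220e-02, 4.000e-04]), 0.74)]
top block_left [(array([ 0.5725,  0.1506, -0.0012]), 0.71)]
top block_right [(array([ 5.308e-01,  2.990e-02, -1.000e-04]), 0.84), (array([ 0.5683,  0.1549, -0.0007]), 0.63)]
top cork_mat []
[ 1.889 -1.73   0.629] [0.083 0.495 0.485] 494.12692157229577
0.5 [ 9.77318535e-01  2.11774592e-01 -1.10473856e-05 -5.60599984e-05] [ 0.46287333 -0.67179563  0.13137079]
```

View pics/a.png

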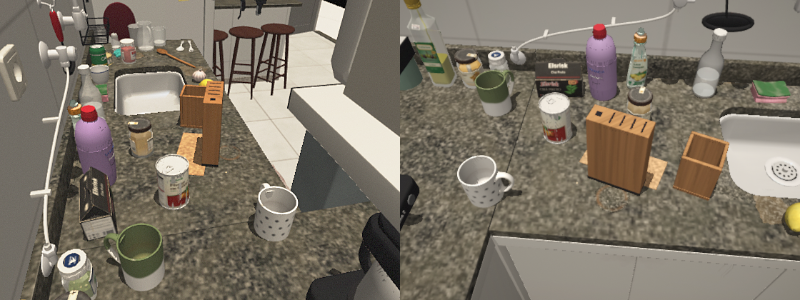

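View pics/top.png

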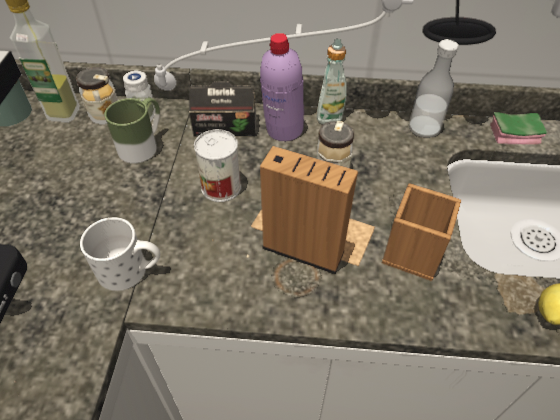

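The top view shows the block, with its top corners near (263,153) and (356,175), standing before the mat, which shows around (253..373, 215..258). The utensil box is to the right at about (420,235) and the can is on the left at about (218,165). I'll fit both poses to the masks.

```bash
cat > h.py <<'E'
from bench import arm
import cv2,numpy as np
from scipy.optimize import minimize
from scipy.spatial.transform import Rotation as R
def proj(c,P): return cv2.projectPoints(np.asarray(P,float).reshape(-1,3),c["rvec"],c["tvec"],c["mtx"],None)[0][:,0]
def box(p,sx,sy,sz):
    B=np.array([[a*sx/2,b*sy/2,z] for a in(-1,1) for b in(-1,1) for z in(0,sz)])
    return R.from_euler('z',p[2]).apply(B)+[p[0],p[1],0]
def hull(c,P):
    m=np.zeros((1680,2240),np.uint8)
    h=cv2.convexHull((proj(c,P)*4+1.5).astype(np.float32))
    cv2.fillConvexPoly(m,np.round(h).astype(np.int32),1)
    return cv2.resize(m.astype(np.float32),(560,420),interpolation=cv2.INTER_AREA)
def fit(p0,dims,views,vis=None):
    # views: list of (calib, mask, occluder mask)
    def cost(q):
        p=p0+q*[.01,.01,.1]; e=0
        for c,m,o in views:
            h=hull(c,box(p,*dims))*(1-o); m2=m*(1-o)
            e+=np.abs(h-m2).sum()/max(m2.sum(),1)
        return e
    r=min((minimize(cost,s,method='Nelder-Mead',options=dict(initial_simplex=np.array(s)+np.vstack([np.zeros(3),np.eye(3)*.7]))) for s in([0,0,0],[.3,.3,-.5],[-.3,-.3,.5])),key=lambda r:r.fun)
    return p0+r.x*[.01,.01,.1],r.fun
def m(c,q):
    d=arm.trace(c,q); return (d[0]["mask"].astype(np.float32),d[0]["score"]) if d else (None,0)
E
cat > f.py <<'E'
from h import *
V=[];W=[]
for c in("scene","top"):
    arm.grab_frame(c); k=arm.calibration(c)
    b,s=m(c,"knife_block"); t,s2=m(c,"cork_mat"); print(c,s,s2,b is not None and b.sum(),t is not None and t.sum())
    if b is not None: V.append((k,b,b*0))
    if t is not None and b is not None:W.append([k,t,cv2.dilate(b,np.ones((5,5)))])
p0=np.array([.553,.0915,-.32])
for v in V: print("block single",fit(p0,(.046,.13,.2),[v]))
print("block",fit(p0,(.046,.13,.2),V))
q0=np.array([.604,.0785,-.3])
for w in W: print("mat single",fit(q0,(.09,.2,.001),[w]))
if W: print("mat",fit(q0,(.09,.2,.001),W))
k=arm.calibration("top")
Rm=cv2.Rodrigues(k["rvec"])[0];C=-Rm.T@k["tvec"].ravel()
for uv in[(385,262),(440,272),(253,225),(373,235),(360,258),(200,190),(240,190)]:
    d=Rm.T@np.linalg.inv(k["mtx"])@[*uv,1];print(uv,np.round(C-d*C[2]/d[2],3))
E
python3 f.py
```

```text
scene 0.75 0.93 3096.0 1563.0
top 0.76 0.59 9399.0 1056.0
block single (array([ 0.55222355,  0.09709184, -0.3099286 ]), np.float64(0.03672076761722565))
block single (array([ 0.55318003,  0.09167715, -0.31311419]), np.float64(0.016304926946759224))
block (array([ 0.55093596,  0.0918331 , -0.30766985]), np.float64(0.07322835922241211))
mat single (array([0.58892215, 0.0778413 , 0.02613014]), np.float64(0.25263839960098267))
mat single (array([ 0.60763809,  0.07818699, -0.34007123]), np.float64(0.038904495537281036))
mat (array([ 0.60521125,  0.07933763, -0.31575948]), np.float64(0.4559746980667114))
(385, 262) [ 0.543 -0.047  0.   ]
(440, 272) [ 0.531 -0.137  0.   ]
(253, 225) [0.601 0.183 0.   ]
(373, 235) [ 0.598 -0.029  0.   ]
(360, 258) [ 0.547 -0.005  0.   ]
(200, 190) [0.676 0.293 0.   ]
(240, 190) [0.683 0.218 0.   ]
```

```bash
cat >> h.py <<'E'
def tool(yaw,flip,tilt=0):
    # tool y along block x (or -x), z down; tilt about block x axis
    s=-1 if flip else 1
    y=np.array([s,0,0.]);z=np.array([0,0,-1.]);x=np.cross(y,z)
    return (R.from_euler('z',yaw)*R.from_euler('x',tilt)*R.from_matrix(np.c_[x,y,z])).as_quat()
E
python3 - <<'E'
from h import *
for f in(0,1):
    for yaw in(-.313,.1,-.34):
        j=arm.solve_ik([.58,.09,.175],tool(yaw,f)); print(f,yaw,None if j is None else np.round(j,2))
s=arm.get_state()
j=arm.solve_ik([.553,.0917,.175],tool(-.313,0)); j1=arm.solve_ik([.553,.0917,.175],tool(-.313,1))
c=[(abs(j-s["joint_positions"]).max(),0) if j is not None else (9,0),(abs(np.array(j1)-s["joint_positions"]).max(),1) if j1 is not None else (9,1)]
f=min(c)[1];print(c)
open("flip","w").write(str(f))
p=np.array(s["ee_pos"]);arm.servo_line(p+[0,0,.13],speed=.2)
arm.reach([.50,.109,.36],tool(-.313,f))
im=arm.grab_frame("wrist");cv2.imwrite("pics/w1.png",im[:,:,::-1])
k=arm.calibration("wrist");np.savez("w1",im=im,**k)
b,s1=m("wrist","knife_block");t,s2=m("wrist","cork_mat");print(s1,s2)
s=arm.get_state();print(s["clock"],s["force"],s["ee_pos"])
if b is not None: print(fit(np.array([.553,.0917,-.313]),(.046,.13,.2),[(k,b,b*0)]))
if t is not None and b is not None: print(fit(np.array([.6075,.0782,-.34]),(.09,.2,.001),[(k,t,cv2.dilate(b,np.ones((5,5))))]))
E
```

```text
0 -0.313 [-0.14  0.79 -0.13  1.51  0.12  0.85 -0.63]
0 0.1 [-0.08  0.8  -0.26  1.51  0.24  0.87 -0.32]
0 -0.34 [-0.15  0.79 -0.12  1.51  0.12  0.85 -0.65]
1 -0.313 [ 0.32  1.09 -1.35  1.49  1.07  1.41  1.75]
1 0.1 [-0.53  0.89  0.7   1.52 -0.65  0.97 -2.67]
1 -0.34 [ 0.32  1.09 -1.35  1.49  1.07  1.41  1.72]
[(np.float64(1.258610818695019), 0), (np.float64(1.7575013392421346), 1)]
0.97 0.85
4.1833 [ 0.13027427 -0.06523542  0.13655269] [0.50012504 0.10853902 0.35997312]
(array([ 0.55119071,  0.09309049, -0.31081378]), np.float64(0.017470695078372955))
(array([ 0.60497415,  0.07835926, -0.34172234]), np.float64(0.03303223475813866))
```

View pics/w1.png

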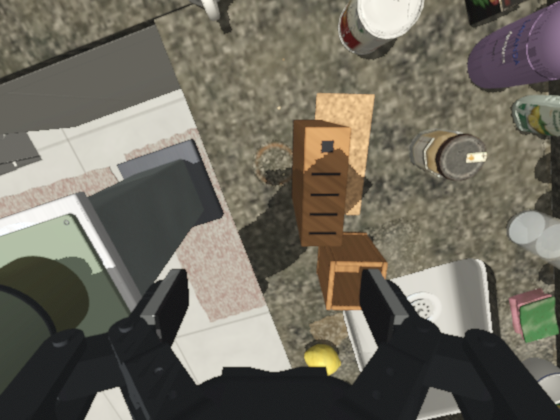

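The wrist view shows the block top at (293..350, 120..245) and the mat behind it at (315..373, 94..215). This agrees with the top-view fit, so I'll grasp.

```bash
cat >> h.py <<'E'
MAT=np.array([.606,.0783,-.341])
def st(tag):
    s=arm.get_state();print(tag,round(s["clock"],2),"F",np.round(s["force"],1),"T",np.round(s["wrist_torque"],2),"op",round(s["opening"],4),"g",round(s["grip_force"],0),np.round(s["ee_pos"],4));return s
E
python3 - <<'E'
from h import *
b=np.array([.552,.0924,-.312])
arm.reach([b[0],b[1],.27],tool(b[2],0))
st("hover")
arm.servo_line([b[0],b[1],.172],speed=.1)
st("down")
arm.grab(100)
s=st("grab")
print(R.from_quat(s["tool_rot"]).as_matrix()[:,1:])
arm.grab_frame("top");k=arm.calibration("top");mm,sc=m("top","knife_block")
cv2.imwrite("pics/g.png",arm.grab_frame("scene")[:,:,::-1])
E
```

```text
hover 4.68 F [0.1 0.7 1.5] T [ 0.04 -0.03 -0.09] op 0.0853 g 0.0 [0.5518 0.0927 0.2704]
down 5.82 F [-0.2  0.3 -0.4] T [ 0.02 -0.1  -0.  ] op 0.0851 g 0.0 [0.5522 0.0925 0.1726]
grab 6.3 F [-2.9 -0.2 10.4] T [-0.16  0.74  0.02] op 0.0441 g 105.0 [0.5521 0.0925 0.1726]
[[ 9.51705715e-01  6.18147685e-04]
 [-3.07011250e-01  6.08224393e-05]
 [ 5.69621621e-04 -9.99999807e-01]]
```

View pics/g.png

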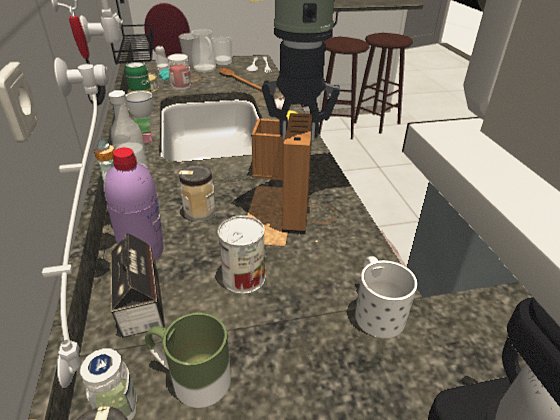

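The block is gripped upright at about (297,170), with the box clear behind it. Next I tip it onto its left end, keeping a downward force while I swing.

```bash
cat >> h.py <<'E'
G=np.array([0,0,.1726])
def pose(P,e,yaw,phi,dz):
    return P+R.from_euler('z',yaw).apply(R.from_euler('x',phi).apply(G-[0,e,0]))+[0,0,dz], tool(yaw,0,phi)
def go(P,e,yaw,phi,dz,v=.02):
    p,q=pose(P,e,yaw,phi,dz); arm.servo_line(list(p),speed=v,frame=q)
    return st("yaw %.1f tilt %.1f dz %.4f"%(np.degrees(yaw),np.degrees(phi),dz))
E
python3 - <<'E'
from h import *
b=np.array([.5521,.0925,0]);yaw=-.312
P=b+R.from_euler('z',yaw).apply([0,.065,0])
for i,d in enumerate((2,4,7)):
    s=go(P,.065,yaw,-np.radians(d),-.0005)
cv2.imwrite("pics/t.png",arm.grab_frame("top")[:,:,::-1])
E
```

```text
yaw -17.9 tilt -2.0 dz -0.0005 6.93 F [-3.8 -3.5  7.7] T [-0.79  0.67  0.05] op 0.0443 g 104.0 [0.554  0.0982 0.1746]
yaw -17.9 tilt -4.0 dz -0.0005 7.41 F [-3.2 -4.5  7.9] T [-0.77  0.6   0.04] op 0.044 g 104.0 [0.556  0.1043 0.1766]
yaw -17.9 tilt -7.0 dz -0.0005 8.04 F [-1.9 -4.2  6.1] T [-0.7   0.45  0.03] op 0.0444 g 104.0 [0.5588 0.1132 0.179 ]
```

View pics/t.png

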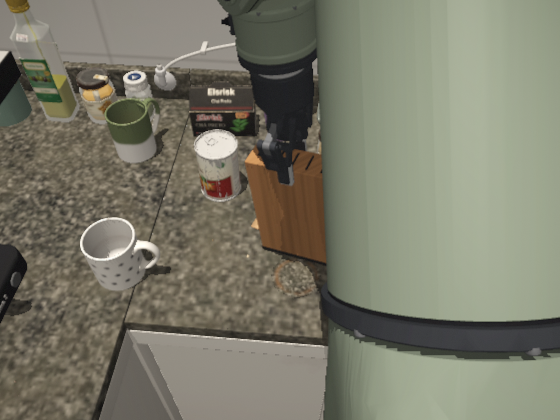

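The left end's bottom corner has stayed at about (263,247), and the block is tipped towards image left. Next I swing it and set it down.

```bash
python3 - <<'E'
from h import *
b=np.array([.5521,.0925,0]);yaw=-.312
P=b+R.from_euler('z',yaw).apply([0,.065,0])
pm=R.from_euler('z',-MAT[2]).apply(P-[MAT[0],MAT[1],0]);print("pivot in mat",pm)
y1=MAT[2]+np.arcsin(-pm[0]/.13);print("target",np.degrees(y1))
dz=-.0005
for y in np.linspace(yaw,y1,6)[1:]:
    s=go(P,.065,y,-np.radians(7),dz)
    if s["force"][2]<3: dz-=.0004
    if s["force"][2]>15: dz+=.0003
go(P,.065,y1,-np.radians(4),dz);go(P,.065,y1,-np.radians(1.5),-.0003);go(P,.065,y1,0,-.0003)
np.save("y1",y1)
im=arm.grab_frame("wrist");cv2.imwrite("pics/s1.png",im[:,:,::-1])
im=arm.grab_frame("scene");k=arm.calibration("scene")
print([(d["centre"],d["score"]) for q in("block_left","block_right") for d in arm.landmark_of("scene",q)[:1]])
cv2.imwrite("pics/s2.png",im[:,:,::-1])
n=P+R.from_euler('z',y1).apply([0,-.13,0]);print("expected L,R",P,n)
E
```

```text
pivot in mat [-0.05743011  0.06032928  0.        ]
target 6.679014490429518
yaw -13.0 tilt -7.0 dz -0.0005 8.43 F [-1.1 -2.1  4.9] T [-0.45  0.3   0.12] op 0.0443 g 103.0 [0.5624 0.1122 0.179 ]
yaw -8.1 tilt -7.0 dz -0.0005 8.76 F [-1.  -1.9  5.7] T [-0.24  0.21  0.07] op 0.0442 g 103.0 [0.566  0.1115 0.1789]
yaw -3.1 tilt -7.0 dz -0.0005 9.09 F [-1.  -0.7  4.4] T [-0.15  0.04  0.05] op 0.0438 g 103.0 [0.5697 0.1111 0.1788]
yaw 1.8 tilt -7.0 dz -0.0005 9.43 F [-0.  -0.6  3.9] T [ 0.03 -0.1   0.03] op 0.0443 g 103.0 [0.5734 0.111  0.1788]
yaw 6.7 tilt -7.0 dz -0.0005 9.76 F [-0.1 -1.3  4.1] T [ 0.13 -0.1   0.08] op 0.0441 g 103.0 [0.577  0.1112 0.1787]
yaw 6.7 tilt -4.0 dz -0.0005 10.39 F [ 0.4 -1.8  4. ] T [ 0.02 -0.14  0.03] op 0.0443 g 103.0 [0.5782 0.1021 0.1763]
yaw 6.7 tilt -1.5 dz -0.0003 10.94 F [ 0.  -0.6 -0. ] T [ 0.25 -0.45 -0.03] op 0.0444 g 103.0 [0.579  0.0945 0.1738]
yaw 6.7 tilt 0.0 dz -0.0003 11.33 F [-2.3  5.3  8.6] T [1.04 0.4  0.01] op 0.0439 g 104.0 [0.5796 0.0906 0.1728]
[([0.5723, 0.1541, 0.0029], 0.77), ([0.5903, 0.0276, -0.0019], 0.57)]
expected L,R [0.57205257 0.1543619  0.        ] [0.58717248 0.02524417 0.        ]
```

View pics/s2.png

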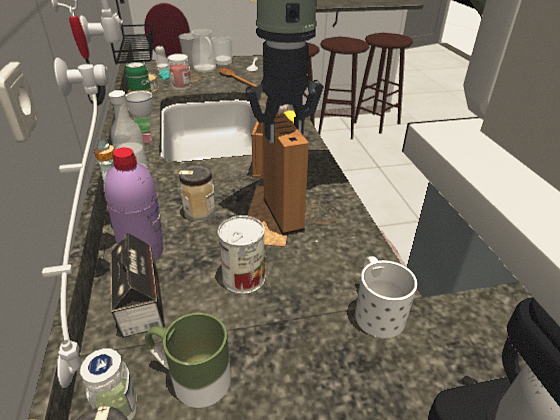

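The right end is now set down on the mat, and the left end is still at (290,232) where it started. Second swing.

```bash
python3 - <<'E'
from h import *
b=np.array([.5521,.0925,0]);yaw=-.312;y1=float(np.load("y1.npy"))
P=b+R.from_euler('z',yaw).apply([0,.065,0])+R.from_euler('z',y1).apply([0,-.13,0])
t=np.radians(7)
dz=-.0006
for d in(2,4,7): go(P,-.065,y1,np.radians(d),dz)
for y in np.linspace(y1,MAT[2],6)[1:]:
    s=go(P,-.065,y,t,dz)
    if s["force"][2]<3: dz-=.0004
    if s["force"][2]>15: dz+=.0003
go(P,-.065,MAT[2],np.radians(4),dz);go(P,-.065,MAT[2],np.radians(1.5),-.0005);go(P,-.065,MAT[2],0,-.0003)
im=arm.grab_frame("scene")
print([(d["centre"],d["score"]) for q in("block_left","block_right","cork_mat") for d in arm.landmark_of("scene",q)[:1]])
L=P+R.from_euler('z',MAT[2]).apply([0,.13,0]);print("expected L,R",L,P)
cv2.imwrite("pics/s3.png",im[:,:,::-1])
E
```

```text
yaw 6.7 tilt 2.0 dz -0.0006 12.0 F [-1.2  6.  10.7] T [ 1.16  0.5  -0.  ] op 0.044 g 104.0 [0.5804 0.0846 0.1748]
yaw 6.7 tilt 4.0 dz -0.0006 12.47 F [-1.5  4.8  9.5] T [1.11 0.42 0.02] op 0.0441 g 104.0 [0.5811 0.0785 0.1767]
yaw 6.7 tilt 7.0 dz -0.0006 13.11 F [-1.1  4.8  9.2] T [0.97 0.33 0.01] op 0.0443 g 104.0 [0.5822 0.0691 0.1792]
yaw 1.4 tilt 7.0 dz -0.0006 13.46 F [-1.6  2.6  7.8] T [ 0.7   0.15 -0.04] op 0.0445 g 104.0 [0.5862 0.0693 0.1791]
yaw -3.8 tilt 7.0 dz -0.0006 13.81 F [0.3 2.7 6.2] T [ 0.5   0.01 -0.03] op 0.0447 g 104.0 [0.5902 0.0691 0.179 ]
yaw -9.1 tilt 7.0 dz -0.0006 14.16 F [-0.6  2.2  6.6] T [ 0.38  0.03 -0.03] op 0.0441 g 104.0 [0.5941 0.0685 0.179 ]
yaw -14.3 tilt 7.0 dz -0.0006 14.51 F [-0.3  1.6  5.7] T [ 0.28 -0.04 -0.09] op 0.0443 g 104.0 [0.598  0.0676 0.179 ]
yaw -19.5 tilt 7.0 dz -0.0006 14.86 F [-0.5  1.3  5.8] T [ 0.13 -0.11 -0.04] op 0.044 g 104.0 [0.6018 0.0665 0.1789]
yaw -19.5 tilt 4.0 dz -0.0006 15.49 F [0.4 3.4 6.8] T [ 0.36  0.01 -0.05] op 0.0441 g 104.0 [0.605  0.0751 0.1764]
yaw -19.5 tilt 1.5 dz -0.0005 16.04 F [0.8 3.5 7.4] T [ 0.46 -0.12 -0.03] op 0.0442 g 104.0 [0.6075 0.0823 0.174 ]
yaw -19.5 tilt 0.0 dz -0.0003 16.43 F [-2.1  0.2 10.6] T [-0.01  0.33  0.04] op 0.0446 g 104.0 [0.6089 0.0859 0.1727]
[([0.6312, 0.1472, 0.0024], 0.92), ([0.5863, 0.0271, 0.0009], 0.72), ([0.6044, 0.0795, 0.0018], 0.63)]
expected L,R [0.63064834 0.14775886 0.        ] [0.58717248 0.02524417 0.        ]
```

View pics/s3.png

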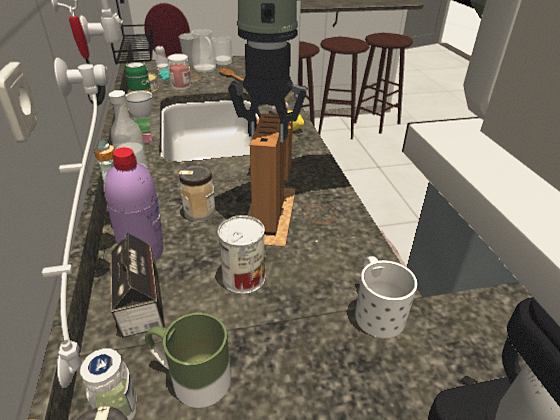

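The block stands on the mat at about (265,190), with a mat strip showing on the near side. I'll release, back off and check.

```bash
python3 - <<'E'
from h import *
arm.release();s=st("rel")
p=np.array(s["ee_pos"]);arm.servo_line(list(p+[0,0,.11]),speed=.15)
arm.reach([.50,.109,.36],tool(-.341,0))
im=arm.grab_frame("wrist");cv2.imwrite("pics/w2.png",im[:,:,::-1]);k=arm.calibration("wrist")
b,s1=m("wrist","knife_block");t,s2=m("wrist","cork_mat");print(s1,s2)
if b is not None: print("block",fit(np.array([.609,.0865,-.341]),(.046,.13,.2),[(k,b,b*0)]))
if t is not None and b is not None: print("mat",fit(MAT,(.09,.2,.001),[(k,t,cv2.dilate(b,np.ones((5,5))))]))
st("end")
E
```

```text
rel 17.12 F [-0.5 -0.6 -0.1] T [-0.01 -0.01  0.05] op 0.0854 g 0.0 [0.6089 0.0864 0.1722]
0.63 0.73
block (array([ 0.60773748,  0.08712763, -0.34374384]), np.float64(0.020028168335556984))
mat (array([ 0.60543343,  0.07821035, -0.3432224 ]), np.float64(0.024280576035380363))
end 18.75 F [ 0.1 -0.4 -0.2] T [-0.01  0.    0.  ] op 0.0853 g 0.0 [0.5003 0.1087 0.359 ]
```

View pics/w2.png

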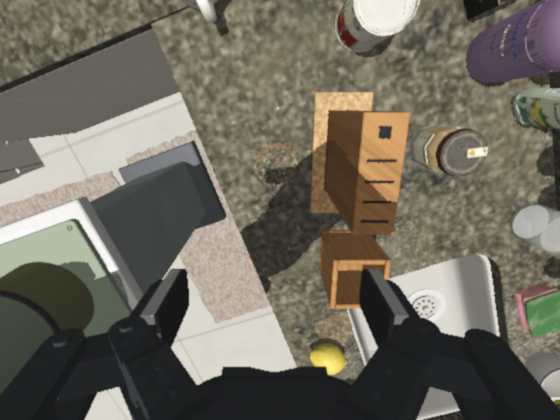

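The block stands square on the mat (315..372, 92..213), about 1 mm off the middle of its depth, and the arm is clear. Handing in.

```bash
python3 -c "
from bench import arm
print(arm.finish_job())"
```

```text
the job is handed in; nothing more can be done
None
```

I walked the knife block onto the mat in two tipped swings, left end as pivot first and then right, and handed the job in at about 19 s; it stands upright, released and square on the mat, about 1 mm off the middle of its depth by the last camera fit.

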